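# Set the cam stops of a lining-up jig and line up the cell holders

## Task

Set up the lining-up jig: lay the gap gauge in the channel along the fence with its tip through the gap at the right-hand eccentric stop and just past that stop's turning axis, turn that stop until the gauge just slides with hardly any play (2 mm at most), then slide the gauge back along the fence right out of the gap, and do the same at the left-hand stop with the gauge's grip still to the right of its tip. Then lay the straightedge flush along the near side of both stops, stand the gauge back upright on the worktop off the jig, and line up every cell holder present side by side on the near side of the straightedge, each with one short end flush against it. Leave the other things on the bench where they are.

Things in the scene. Friction and masses are not known exactly. Their poses are not given: they have to be found in the camera images.
- jig: lining-up jig, fixed: aluminium plate 4 mm thick with a steel fence on its far side. Origin at worktop level on the fence's front face; y along the fence to the left, x away from the robot, z up. Fence: x 0 to 16 mm, up to 18 mm high. Plate: x -46 to 18, y -140 to 130 mm; bare worktop in front. The gauge's channel is the strip of plate just in front of the fence
- stop_right (a joint): Right eccentric stop, rad: 0 = disc farthest from the fence (widest gap), growing counter-clockwise seen from above, end 2.6. Gap from disc to fence in mm: 34 + 6 cos(value) - 18, so the gauge's 15 mm at 1.74 and 17 mm at 1.40. Starts slack, 0.3 to 0.7. Turns with 0.2 N m of friction and stays where it is left
- stop_left (a joint): Left eccentric stop, rad: 0 = disc farthest from the fence (widest gap), growing counter-clockwise seen from above, end 2.6. Gap from disc to fence in mm: 36 + 6 cos(value) - 18, so the gauge's 15 mm at 2.09 and 17 mm at 1.74. Starts slack, 0.5 to 0.9. Turns with 0.2 N m of friction and stays where it is left
- stop_right_knob (a point): black bar knob on the right stop, 12 wide, 30 long, 25 to 50 mm above the worktop. Point: on the turning axis (jig x -34, y -45 mm), 38 mm up. The bar turns with the joint and lies along the jig's y when it reads 1.0: fingers close along the jig's x turned counter-clockwise by (value - 1.0)
- stop_left_knob (a point): black bar knob on the left stop, same size and set the same way to its joint. Point: on the turning axis (jig x -36, y 95 mm), 38 mm up
- stop_right_disc (a point): centre of the right eccentric disc: steel, 36 mm diameter, from 4.5 to 20 mm above the worktop, 6 mm off the turning axis (towards the jig's -x at joint 0)
- stop_left_disc (a point): centre of the left eccentric disc, same size and eccentricity
- gauge_grip (a point): gap gauge, loose, 150 g: steel foot 15 wide (x), 70 long (y), 14 mm high, with an upright black grip 15 x 16 mm at its right (-y) end, rising to 55 mm. Point: centre of the grip, 34 mm above the underside; the foot's tip is 62 mm from it in +y. A heel 10 mm high juts 14 mm to -x under the grip. Axes start roughly as the jig's
- gauge_tip (a point): tip of the gauge's foot: middle of its +y end face, 7 mm above the underside
- straightedge_mid (a point): straightedge, loose, 300 g: steel bar 25 wide (x), 220 long (y), 10 mm high, with a black grip 12 x 50 mm on its middle rising to 39 mm. Point: its middle, 24 mm above the underside; x towards the fence. Flush on both stops its middle line is 30.5 mm from both disc centres, 64.5 mm before the fence; its middle belongs within 30 mm of jig y 30, to span both stops
- holder_1_mid (a point): cell holder, loose, 55 g: black base 42 x 90 x 4 mm (its ends are the 42 mm edges) with one D cell of 32 mm diameter lengthwise between clips, cell axis 20 mm up, 36 mm high in all. Point: its centre, on the cell's axis, 20 mm up. y along the cell, x across, z up. May be absent (None)
- holder_2_mid (a point): cell holder, loose, 55 g: black base 42 x 90 x 4 mm (its ends are the 42 mm edges) with one D cell of 32 mm diameter lengthwise between clips, cell axis 20 mm up, 36 mm high in all. Point: its centre, on the cell's axis, 20 mm up. y along the cell, x across, z up. May be absent (None)
- holder_3_mid (a point): cell holder, loose, 55 g: black base 42 x 90 x 4 mm (its ends are the 42 mm edges) with one D cell of 32 mm diameter lengthwise between clips, cell axis 20 mm up, 36 mm high in all. Point: its centre, on the cell's axis, 20 mm up. y along the cell, x across, z up. May be absent (None)
- holder_1: cell holder 1 again; origin at its underside
- holder_2: cell holder 2 again; origin at its underside
- holder_3: cell holder 3 again; origin at its underside
- jar: bystander: screw-top jar, 44 mm diameter, 64 mm high; origin at its underside
- mass_a: bystander: knobbed brass mass, 40 mm wide, 34 mm high; origin at its underside
- rubber: bystander: eraser 21 x 45 x 12 mm; origin at its underside
Mind the look-alikes: they are no part of the job. What is shaped like the holder_1 but pink is not meant.

How it is judged (in metres and radians):
On the way, in this order (a step that is already met when the one before it is completed fails the run):
1. the gauge lies along the fence with its tip past the right-hand stop's axis, and that stop is set (gap 0 to 2 mm more than the gauge) (value of joint stop_right between 1.37 and 1.81 rad and x of gauge_tip in the frame of jig between -0.012 and -0.004 m and x of gauge_grip in the frame of jig between -0.012 and -0.004 m and z of gauge_tip in the frame of jig below 0.016 m and angle between gauge_grip's own z axis and vertical below 0.12 rad and y of gauge_tip in the frame of jig between -0.045 and 0.02 m), for 0.2 s.
2. the gauge has been slid back out of the right-hand gap along the fence, and the stop has kept its setting (value of joint stop_right between 1.37 and 1.81 rad and x of gauge_tip in the frame of jig between -0.012 and -0.004 m and x of gauge_grip in the frame of jig between -0.012 and -0.004 m and z of gauge_tip in the frame of jig below 0.016 m and angle between gauge_grip's own z axis and vertical below 0.12 rad and y of gauge_tip in the frame of jig between -0.13 and -0.06 m), for 0.1 s.
3. the same at the left-hand stop: gauge tip past the axis, stop set (value of joint stop_right between 1.37 and 1.81 rad and value of joint stop_left between 1.7 and 2.175 rad and x of gauge_tip in the frame of jig between -0.012 and -0.004 m and x of gauge_grip in the frame of jig between -0.012 and -0.004 m and z of gauge_tip in the frame of jig below 0.016 m and angle between gauge_grip's own z axis and vertical below 0.12 rad and y of gauge_tip in the frame of jig between 0.095 and 0.16 m), for 0.2 s.
4. the gauge has been slid back out of the left-hand gap along the fence, both stops set (value of joint stop_right between 1.37 and 1.81 rad and value of joint stop_left between 1.7 and 2.175 rad and x of gauge_tip in the frame of jig between -0.012 and -0.004 m and x of gauge_grip in the frame of jig between -0.012 and -0.004 m and z of gauge_tip in the frame of jig below 0.016 m and angle between gauge_grip's own z axis and vertical below 0.12 rad and y of gauge_tip in the frame of jig between 0 and 0.08 m), for 0.1 s.
5. the straightedge lies flush along the near side of both stops (value of joint stop_right between 1.37 and 1.81 rad and value of joint stop_left between 1.7 and 2.175 rad and x of stop_right_disc in the frame of straightedge_mid between 0.028 and 0.033 m and x of stop_left_disc in the frame of straightedge_mid between 0.028 and 0.033 m and y of straightedge_mid in the frame of jig between 0 and 0.06 m and height (world z) of straightedge_mid below 0.03 m and angle between straightedge_mid's own z axis and vertical below 0.1 rad), for 0.3 s.
At the end, for the whole second after the job is handed in: Both gaps 14.6 to 17.2 mm; straightedge flat, within 2.5 mm of both discs, its middle within 30 mm of jig y 30; gauge upright on the worktop clear of the jig's plate; each holder flat, end within 3.5 mm of the straightedge, square within 5 degrees, all at rest (all of step 5 and (x of gauge_grip in the frame of jig below -0.055 m or x of gauge_grip in the frame of jig above 0.025 m or y of gauge_grip in the frame of jig below -0.205 m or y of gauge_grip in the frame of jig above 0.135 m) and angle between gauge_grip's own z axis and vertical below 0.15 rad and height (world z) of gauge_grip between 0.028 and 0.042 m and x of holder_1_mid in the frame of straightedge_mid between -0.061 and -0.0555 m and y of holder_1_mid in the frame of straightedge_mid between -0.11 and 0.11 m and angle between the y axis of each of holder_1_mid, holder_2_mid, holder_3_mid and the x axis of straightedge_mid, either way round below 0.09 rad and angle between each of holder_1_mid, holder_2_mid, holder_3_mid's own z axis and vertical below 0.1 rad and height (world z) of each of holder_1_mid, holder_2_mid, holder_3_mid below 0.026 m and linear speed of each of holder_1, holder_2, holder_3 below 0.02 m/s and x of holder_2_mid in the frame of straightedge_mid between -0.061 and -0.0555 m and y of holder_2_mid in the frame of straightedge_mid between -0.11 and 0.11 m and x of holder_3_mid in the frame of straightedge_mid between -0.061 and -0.0555 m and y of holder_3_mid in the frame of straightedge_mid between -0.11 and 0.11 m); the robot touches nothing.
It fails at once if a bystander (jar, brass mass, eraser) was pushed more than 30 mm (distance of any of jar, mass_a, rubber from where it was at the start of the episode above 0.03 m).
Of holder_1, holder_2, holder_3 only 1 to 3 are there at a start; the rules pass over those that are not, and their reading is None.
At some moment in a run one of holder_1, holder_2, holder_3 may be knocked a few centimetres aside while the robot is not near it.
It also fails if it takes over 210 s, if anything falls off the work surface, if the arm or the gripper's body presses on something with over 40 N, if the wrist force passes 120 N, or if a joint passes its speed limit or range.

## Robot

A 7-joint arm with a two-finger parallel gripper is mounted at the origin on a cart in front of the work surface, level with it; the furniture and walls round the work are solid. World frame = base frame: x ahead of the robot, y to its left, z up, the work surface at z = 0. Lengths are in mm, angles in rad, forces in N, time in s.
With the tool pointing down it reaches from about 400 to 875 mm from the base axis. Payload 19.3 kg.
Tool frame: the origin (TCP) lies at the very end of the fingers, on their centre line; the grasp point (between the pads) lies 19 mm behind it (grip_point_offset is the z of the grasp point in the tool frame, in mm); z points along the fingers, y is the line along which they close (so a half turn about z gives the same grasp; the last joint's range is limited). The gripper opens to 85 mm and grips with 20 to 120 N. Pads are 22 mm wide; open, the fingers measure 114 mm over their backs; the gripper's body (76 mm by 85 mm) begins 54 mm behind the grasp point. The pads swing forward as they close: fully open they stand 13 mm farther back than shut.
Start: joints at [-1.244, 0.521, -0.036, 1.599, 0.021, 1.021, -0.113], TCP at [241.56, 576.423, 231.291] pointing down, gripper open.
Joint ranges: [-2.91, 2.91], [-0.3, 2.13], [-1.5, 1.42], [0.17, 2.43], [-1.26, 4.41], [0.16, 1.93], [-2.52, 2.52]. Speed limits (rad/s): [1.89, 1.89, 2.39, 2.39, 3.01, 3.01, 3.01].

## Interface

Orientations are given as a 3x3 rotation matrix whose columns are the frame's x, y, z axes.
In Python, from workcell import movep, movel, goto_joints, open_gripper, clamp, wait, inverse_kinematics, read_state, camera, PlanningError, finish_job, grip_point_offset gives the robot as it stands. Calls block until the motion is done:
- movep(position, orientation): joint-space move of the TCP to a pose.
- movel(position, frame=None, max_speed=150, guard=None): straight line of the TCP; frame=None keeps the orientation; max_speed is the mean speed in mm/s. With guard (N) it stops when the force on the tool has changed by that much, and returns True; else False.
- goto_joints(angles): joint-space move.
- open_gripper() and clamp(): open the fingers fully, or close them until they stop; the grip force is fixed at half the most.
- wait(seconds).
- inverse_kinematics(position, orientation): joint angles nearest the present ones, or None.
- read_state(): the state.
- camera(name): name is "scene" or "top" or "wrist"; returns a dict with "image" (384x512x3 uint8, blue, green, red), "range_z" (384x512 float32, mm along the optical axis (not along the pixel's ray), 0 where there is no reading), "fx", "fy", "cx", "cy" (pixels), "cam_to_world" (4x4, takes a point from camera to world coordinates). Camera axes: x right, y up, looking along -z (the intrinsics and any distortion apply to the point x, -y, -z); pixel columns grow to the right and rows downward; lengths in mm; the calibration is good to about 2 mm. A picture is of the moment at which its call begins.
A pose or a line that the arm cannot do raises PlanningError and nothing moves.
- finish_job(): hands the job in; it is judged then, once.
The state is a dict: "time": time; "qpos": joint angles; "qvel": joint speeds; "joint_efforts": joint torques, N m; "eef_pos": TCP position; "tool_rot": TCP orientation; "ft_force": force on the tool from outside, world axes, zero at the start; "torque": the same for the moment, N m; "finger_gap": finger opening in mm; "gripper_force": force on a finger pad.
Only numpy, scipy, OpenCV 4.12 (cv2) and the standard library are available. Lean on these libraries where they do the work, as an engineer would, in place of code of your own. Each camera call takes 0.05 s, during which the arm holds its last target. There are 200 camera calls.

## Working session

There is one attempt and no reset: what is moved stays moved. The work goes in short steps, each a Python script; the robot and the scene stay as the last script left them, time stands still between calls to the robot, and variables do not carry over. Pictures are saved under pics/ and viewed, at most 14 in all, crops included, and the job is handed in when it is done.

```bash
ls; mkdir -p pics; python3 - <<'E'
from workcell import *
import cv2, numpy as np
for n in ("top","scene"):
    c=camera(n); cv2.imwrite(f"pics/{n}0.png",c["image"]); np.savez(f"pics/{n}0.npz",**{k:np.array(v) for k,v in c.items()})
    print(n,{k:(v if np.size(v)<20 else np.shape(v)) for k,v in c.items()})
s=read_state();print(s, grip_point_offset)
E
```

```text
pics
top {'image': (384, 512, 3), 'range_z': (384, 512), 'fx': 385.957115615698, 'fy': 385.957115615698, 'cx': 249.17050713008513, 'cy': 191.86144153774612, 'cam_to_world': array([[ 2.84942272e-02,  9.93078606e-01, -1.13942795e-01,
         2.91141188e+02],
       [-9.99554412e-01,  2.93213174e-02,  5.58914289e-03,
         2.66681162e+02],
       [ 8.89141108e-03,  1.13732765e-01,  9.93471590e-01,
         1.04255106e+03],
       [ 0.00000000e+00,  0.00000000e+00,  0.00000000e+00,
         1.00000000e+00]])}
scene {'image': (384, 512, 3), 'range_z': (384, 512), 'fx': 395.8634674568918, 'fy': 395.8634674568918, 'cx': 261.14454069017864, 'cy': 195.32313341653332, 'cam_to_world': array([[-7.42513795e-01,  3.55329180e-01, -5.67815496e-01,
        -7.26974437e+01],
       [-6.69757403e-01, -3.81296206e-01,  6.37211287e-01,
         8.22402836e+02],
       [ 9.91386977e-03,  8.53436803e-01,  5.21102042e-01,
         5.14169291e+02],
       [ 0.00000000e+00,  0.00000000e+00,  0.00000000e+00,
         1.00000000e+00]])}
{'time': 0.1, 'qpos': array([-1.24417479,  0.52195002, -0.0363102 ,  1.59993067,  0.02119478,
        1.02109116, -0.11279229]), 'qvel': array([-0.00081229, -0.00116341, -0.00015544, -0.00181136,  0.0007304 ,
        0.00081372,  0.00056818]), 'joint_efforts': array([ 2.47827513e-03, -9.28469682e+01,  1.98377140e+00, -3.70530474e+01,
        1.82202790e-02,  5.40557667e-03,  1.23766140e-04]), 'eef_pos': array([241.48174724, 576.15054074, 230.79348986]), 'tool_rot': array([[-9.22285869e-01,  3.86508314e-01, -3.16188181e-04],
       [ 3.86508436e-01,  9.22285389e-01, -9.42843533e-04],
       [-7.28011249e-05, -9.91780666e-04, -9.99999506e-01]]), 'ft_force': array([-0.44115196, -0.65630322,  0.63722539]), 'torque': array([0.08475092, 0.02396253, 0.01323236]), 'gripper_force': 0.0, 'finger_gap': 85.6396616770633} -18.700000000000003
```

View pics/top0.png

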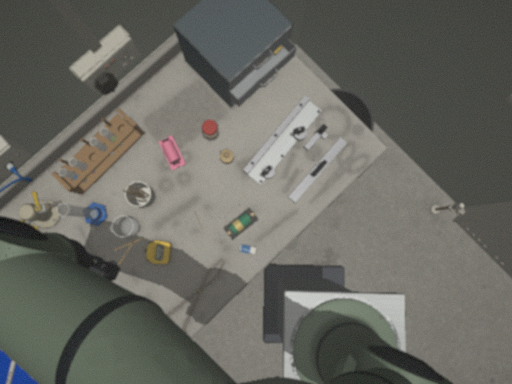

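View pics/scene0.png

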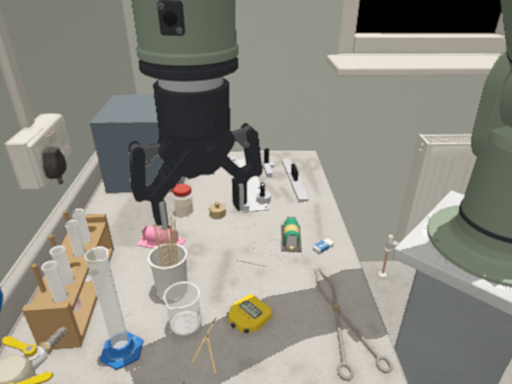

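Top view: jig with fence around (283,140), gauge at (316,135), straightedge at (318,170), one green holder at (240,223), and a pink decoy at (172,152). The eraser is at (247,249), mass at (226,156) and jar at (210,129). Next: rough positions, then wrist views.

```bash
cat > h.py <<'E'
from workcell import *
import cv2, numpy as np
def ray(c,u,v,z):
    T=c["cam_to_world"]; d=T[:3,:3]@np.array([(u-c["cx"])/c["fx"],-(v-c["cy"])/c["fy"],-1.0]); o=T[:3,3]
    return o+d*(z-o[2])/d[2]
def pix(c,p):
    T=np.linalg.inv(c["cam_to_world"]); q=T[:3,:3]@np.asarray(p,float)+T[:3,3]
    return np.array([c["cx"]+c["fx"]*q[0]/-q[2], c["cy"]-c["fy"]*q[1]/-q[2]])
def cloud(c):
    """world point per pixel"""
    z=c["range_z"].astype(float); v,u=np.indices(z.shape)
    p=np.stack([(u-c["cx"])/c["fx"]*z,-(v-c["cy"])/c["fy"]*z,-z],-1)
    w=p@c["cam_to_world"][:3,:3].T+c["cam_to_world"][:3,3]; w[z<=0]=np.nan
    return w
def down(a):
    "tool down, closing line y at angle a from world x (mod pi)"
    y=np.array([np.cos(a),np.sin(a),0]); z=np.array([0,0,-1.]); return np.c_[np.cross(y,z),y,z]
def shot(n,f):
    c=camera(n); cv2.imwrite(f"pics/{f}.png",c["image"]); np.savez(f"pics/{f}.npz",**{k:np.array(v) for k,v in c.items()}); return c
def load(f):
    d=np.load(f"pics/{f}.npz"); return {k:d[k] for k in d}
E
python3 - <<'E'
from h import *
c=load("top0");W=cloud(c)
for n,u,v,z in [("fence far-right",317,102,18),("plate left",246,172,4),("knobR",298,132,38),("knobL",266,173,38),("grip",321,129,55),("gauge foot left",309,143,14),("seA",343,142,10),("seB",293,197,10),("seMid",318,170,39),("holder",241,223,20),("rubber",247,249,12),("jar",210,129,64),("mass",226,156,34),("pink",172,152,20),("tablecorner",384,149,0),("tablenear",203,322,0)]:
    print(n,ray(c,u,v,z).round(),W[v,u].round())
s=read_state()
E
```

```text
fence far-right [663.  82.  18.] [670.  78.  -1.]
plate left [464. 271.   4.] [463. 271.  13.]
knobR [571. 135.  38.] [571. 135.  37.]
knobL [458. 218.  38.] [455. 219.  52.]
grip [576.  77.  55.] [577.  76.  52.]
gauge foot left [548. 102.  14.] [548. 102.  14.]
seA [555.   8.  10.] [554.   8.  12.]
seB [399. 143.  10.] [399. 142.   9.]
seMid [470.  81.  39.] [470.  81.  39.]
holder [325. 280.  20.] [324. 280.  36.]
rubber [257. 262.  12.] [257. 262.  13.]
jar [565. 368.  64.] [564. 367.  65.]
mass [501. 325.  34.] [502. 326.  29.]
pink [510. 472.  20.] [507. 469.  34.]
tablecorner [ 541. -108.    0.] [ 541. -108.   -1.]
tablenear [ 65. 372.   0.] [ 65. 372.  -1.]
```

```bash
python3 - <<'E'
from h import *
A=np.radians(53.7)
for p in [(540,130,330),(571,135,60),(458,218,60),(459,109,30)]:
  for a in (A-1,A,A+1,A-1+np.pi,A+np.pi,A+1+np.pi):
    q=inverse_kinematics(p,down(a)); print(p,round(a,2),None if q is None else np.round(q,2))
for a in (A,A+np.pi):
  try: movep((540,130,330),down(a)); break
  except PlanningError as e: print(e)
shot("wrist","w1"); shot("top","t1"); print(read_state()["time"])
E
```

```text
(540, 130, 330) -0.06 [-0.69  0.34  0.47  1.68 -0.17  1.16 -0.24]
(540, 130, 330) 0.94 [-0.53  0.32  0.25  1.67 -0.09  1.16  0.68]
(540, 130, 330) 1.94 [-0.37  0.32  0.03  1.66 -0.01  1.17  1.6 ]
(540, 130, 330) 3.08 [ 0.49  0.58 -1.27  1.62  0.57  1.37  2.23]
(540, 130, 330) 4.08 [-1.12  0.6   1.24  1.69 -0.59  1.28 -1.96]
(540, 130, 330) 5.08 [-0.81  0.37  0.64  1.68 -0.24  1.17 -1.31]
(571, 135, 60) -0.06 [-0.54  0.72  0.3   1.84 -0.33  0.64 -0.11]
(571, 135, 60) 0.94 [-0.4   0.69  0.1   1.83 -0.11  0.62  0.7 ]
(571, 135, 60) 1.94 [-0.25  0.69 -0.12  1.82  0.13  0.64  1.49]
(571, 135, 60) 3.08 [-0.07  0.71 -0.38  1.81  0.39  0.69  2.41]
(571, 135, 60) 4.08 [-1.01  1.16  1.22  1.86 -1.24  1.14 -1.5 ]
(571, 135, 60) 5.08 [-0.66  0.76  0.49  1.84 -0.55  0.67 -1.06]
(458, 218, 60) -0.06 [-0.72  0.62  0.22  2.04 -0.27  0.51 -0.37]
(458, 218, 60) 0.94 [-0.6   0.61  0.05  2.04 -0.05  0.5   0.43]
(458, 218, 60) 1.94 [-0.46  0.6  -0.14  2.03  0.16  0.52  1.23]
(458, 218, 60) 3.08 [-0.27  0.63 -0.38  2.02  0.42  0.57  2.13]
(458, 218, 60) 4.08 [-1.22  0.92  1.01  2.07 -1.11  0.85 -1.73]
(458, 218, 60) 5.08 [-0.86  0.65  0.4   2.05 -0.49  0.53 -1.3 ]
(459, 109, 30) -0.06 [-0.53  0.65  0.23  2.14 -0.37  0.39 -0.07]
(459, 109, 30) 0.94 [-0.41  0.63  0.07  2.13 -0.11  0.38  0.68]
(459, 109, 30) 1.94 [-0.29  0.63 -0.1   2.13  0.15  0.39  1.44]
(459, 109, 30) 3.08 [-0.11  0.64 -0.33  2.12  0.47  0.45  2.28]
(459, 109, 30) 4.08 [-1.02  0.97  1.    2.16 -1.26  0.82 -1.37]
(459, 109, 30) 5.08 [-0.61  0.67  0.34  2.14 -0.54  0.41 -1.04]
2.1667
```

View pics/w1.png

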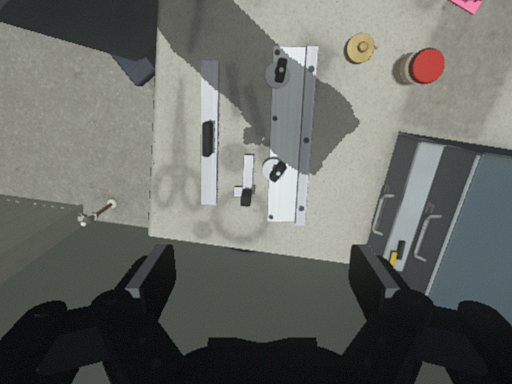

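View pics/t1.png

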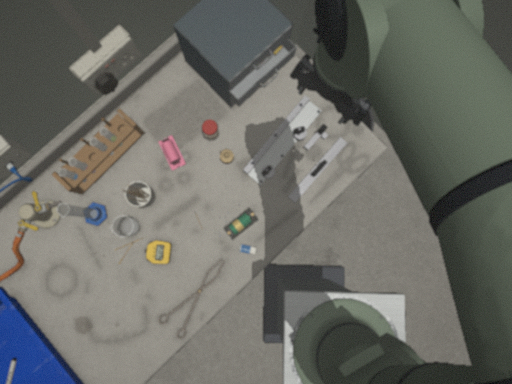

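Wrist view: straightedge at col 209 rows 62–205, gauge at (247,180) with its grip at the bottom, fence strip at cols 298–318, knobs at (280,70) and (278,172). The top view shows a single green holder at (240,223). I'll measure from the wrist depth using height bands.

```bash
cat >> h.py <<'E'
def blobs(W,mask,amin=30):
    "connected pixel blobs -> (n, centre xy, sizes, long-axis angle deg mod 180, median z)"
    n,l,s,_=cv2.connectedComponentsWithStats(mask.astype(np.uint8)); r=[]
    for i in range(1,n):
        if s[i,4]<amin: continue
        p=W[l==i]; (cx,cy),(w,h),a=cv2.minAreaRect(p[:,:2].astype(np.float32))
        if w<h: w,h,a=h,w,a+90
        r.append((int(s[i,4]),round(cx,1),round(cy,1),round(w,1),round(h,1),round(a%180,1),round(float(np.median(p[:,2])),1)))
    return sorted(r,reverse=True)
E
python3 - <<'E'
from h import *
c=load("w1");W=cloud(c);im=c["image"].astype(int);Z=W[...,2]
v,u=np.indices(Z.shape); roi=(u>170)&(u<330)&(v>40)&(v<235)
g=im.mean(-1)
print("bench z",np.nanmedian(Z[100:200,165:190]), "noise",np.nanstd(Z[180:200,165:180]))
for n,lo,hi in [("fence/foot",13,22),("se",6.5,13),("plate",2.5,6.5),("high",28,70)]:
    print(n,blobs(W,roi&(Z>lo)&(Z<hi)))
E
```

```text
bench z -1.4775257942651479 noise 0.8618723284452704
fence/foot [(1941, 569.2, 189.7, 269.0, 16.3, 142.2, 16.6), (337, 465.2, 209.1, 34.7, 33.5, 28.8, 18.4), (198, 566.6, 122.6, 34.9, 19.4, 116.9, 18.4)]
se [(1989, 476.5, 75.5, 219.8, 24.8, 140.3, 8.5), (332, 557.3, 82.7, 71.4, 28.1, 134.3, 11.9)]
plate [(2158, 550.5, 165.1, 267.6, 46.2, 142.2, 3.1), (89, 445.1, 232.2, 21.5, 19.6, 54.5, 3.3)]
high [(303, 476.7, 75.5, 49.6, 11.1, 140.3, 37.0), (230, 463.6, 215.9, 30.0, 12.1, 134.5, 48.0), (210, 575.2, 131.9, 30.1, 12.2, 106.3, 47.7), (151, 580.2, 69.3, 15.3, 14.9, 142.4, 52.8)]
```

```bash
cat >> h.py <<'E'
YA=np.radians(142.2); O=np.array([560.45,186.4]); JY=np.array([np.cos(YA),np.sin(YA)]); JX=np.array([JY[1],-JY[0]]); XA=YA-np.pi/2
def J(x,y,z): return np.r_[O+x*JX+y*JY,z]
def toJ(p): d=np.asarray(p)[:2]-O; return np.array([d@JX,d@JY])
def st(m=""):
    s=read_state(); print(m,"t%.1f"%s["time"],"jig",toJ(s["eef_pos"]).round(1),"z%.1f"%s["eef_pos"][2],"gap%.1f"%s["finger_gap"],"F",np.array(s["ft_force"]).round(1),"q7 %.2f"%s["qpos"][6]); return s
E
python3 - <<'E'
from h import *
c=load("w1");W=cloud(c);Z=W[...,2];v,u=np.indices(Z.shape);roi=(u>225)&(u<262)&(v>145)&(v<215)
b=blobs(W,roi&(Z>10.2)&(Z<16)); print(b)
a=b[0][5] if b[0][3]>45 and b[0][4]<20 else 140.
print("gauge yaw",a); xa=np.radians(a-90)
g=np.array([580.2,69.3])
movep((*g,110),down(xa)); movel((*g,24),max_speed=120); st("at"); clamp(); s=st("clamped")
movel((*g,100)); st("lift")
movep(J(-11,-137,100),down(XA)); st("over")
print(movel(J(-11,-137,20),max_speed=40,guard=6)); st("down")
E
```

```text
[(321, 554.4, 90.8, 54.5, 14.9, 139.8, 12.5)]
gauge yaw 139.8
at t4.0 jig [-80.1 -87.7] z24.7 gap85.3 F [-0.2  0.3  0.7] q7 0.85
clamped t4.6 jig [-80.3 -87.4] z24.2 gap14.3 F [-1.4 -0.   4.2] q7 0.85
lift t5.3 jig [-80.6 -87. ] z99.4 gap13.7 F [-0.5  0.4 -2. ] q7 0.83
over t5.7 jig [ -11.4 -136.7] z98.0 gap14.3 F [-0.6 -1.  -2.8] q7 0.84
True
down t7.3 jig [ -10.9 -137. ] z28.2 gap14.0 F [-1.2 -0.   7.8] q7 0.86
```

```bash
python3 - <<'E'
from h import *
movel(J(-11,-137,28.6),max_speed=20)
print(movel(J(-3,-137,28.6),max_speed=15,guard=6)); s=st("fence"); x=toJ(s["eef_pos"])[0]
movel(J(x-0.8,-137,28.4),max_speed=20)
print(movel(J(x-0.8,-94,28.4),max_speed=60,guard=10)); st("in"); print(x)
shot("wrist","w2")
E
```

```text
True
fence t8.0 jig [  -6.1 -137.1] z28.2 gap13.8 F [-2.7 -2.4  5.7] q7 0.85
False
in t9.1 jig [ -6.9 -94.4] z28.5 gap14.3 F [ 0.3 -0.4 -1.5] q7 0.81
-6.10090523764316
```

View pics/w2.png

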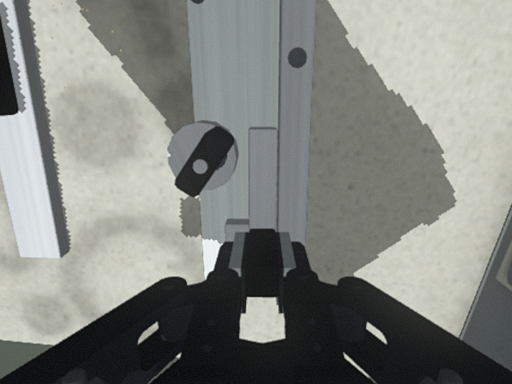

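The gauge lies against the fence with its tip at row 128, beyond the knob axis at about row 165. Fence contact shows a 1.4 mm offset in jig x, so I'll correct for it. Now the right stop.

```bash
cat >> h.py <<'E'
O=O+1.4*JX
def turn(x,y,v0,v1,z=28):
    R=lambda v: down(XA+v-1.0)
    movep(J(x,y,100),R(v0)); movel(J(x,y,z),max_speed=120); st("knob"); clamp(); st("clamped")
    n=int(np.ceil(abs(v1-v0)/0.15))
    for v in np.linspace(v0,v1,n+1)[1:]: movel(J(x,y,z),R(v))
    s=st("turned"); print("moment",s["torque"]); ty=s["tool_rot"][:,1]; print("value",(np.arctan2(ty[1],ty[0])-XA+1.0)%np.pi)
    open_gripper(); movel(J(x,y,100),max_speed=150)
E
python3 - <<'E'
from h import *
open_gripper(); s=st("rel"); p=s["eef_pos"]; movel((p[0],p[1],100))
turn(-34,-45,0.6,1.571)
movep(J(-20,-100,190),down(XA)); st()
c=shot("wrist","w3");W=cloud(c)
Z=W[...,2];v,u=np.indices(Z.shape)
for n,lo,hi in [("mid",12,22),("high",40,70)]: print(n,[(b,toJ(b[1:3]).round(1)) for b in blobs(W,(Z>lo)&(Z<hi)&(v<330),60)][:6])
E
```

```text
rel t9.8 jig [ -8.3 -94. ] z28.4 gap85.5 F [-0.1  0.7  0.3] q7 0.81
knob t11.6 jig [-33.9 -45.5] z28.4 gap85.6 F [ 0.7  0.  -0.2] q7 0.48
clamped t12.3 jig [-33.8 -45.5] z28.4 gap10.6 F [ 1.1 -1.6  6.4] q7 0.48
turned t14.3 jig [-33.6 -45.4] z28.3 gap10.7 F [ 2.3 -0.3  6.3] q7 1.17
moment [-0.16898976 -0.52610407  0.26085856]
value 1.5686816595335191
 t16.2 jig [-20.2 -99.8] z189.1 gap85.7 F [0.8 0.5 0.1] q7 0.77
mid [((4749, 580.7, 148.5, 201.8, 67.7, 142.3, 16.7), array([-18.9, -39.2])), ((198, 480.2, 79.1, 48.8, 3.1, 138.1, 17.4), array([-135.4,   -2.4]))]
high [((7751, 737.5, 262.9, 199.2, 40.8, 134.6, 64.5), array([167.6, -93. ])), ((417, 575.8, 131.9, 29.8, 12.0, 174.4, 48.2), array([-35.1, -45.5])), ((345, 655.0, 264.5, 82.5, 11.9, 143.0, 67.3), array([118.3, -26.8])), ((311, 630.3, 121.3, 15.9, 14.6, 141.9, 57.1), array([-10. , -95.1])), ((162, 739.7, 178.8, 56.6, 1.9, 135.2, 67.2), array([ 102.5, -146.3]))]
```

View pics/w3.png

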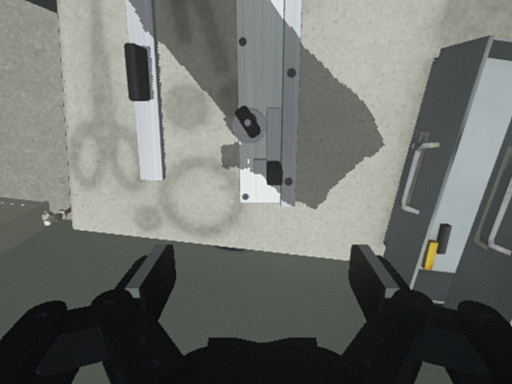

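The right stop reads 1.56 on the knob and the gauge is in place. Slide it back, carry it over and repeat at the left stop.

```bash
python3 - <<'E'
from h import *
movep(J(-8.2,-94.5,100),down(XA)); movel(J(-8.2,-94.5,28.3),max_speed=150); clamp(); st("g")
print(movel(J(-8.2,-137,28.4),max_speed=60,guard=12)); wait(0.3); st("back")
movel(J(-8.2,-137,100)); movel(J(-9.5,-3,100),max_speed=200)
print(movel(J(-9.5,-3,20),max_speed=50,guard=6)); s=st("down"); z=s["eef_pos"][2]+0.4
movel(J(-9.5,-3,z),max_speed=20)
print(movel(J(-3,-3,z),max_speed=15,guard=6)); s=st("fence"); x=toJ(s["eef_pos"])[0]
movel(J(x-.7,-3,z),max_speed=20)
print(movel(J(x-.7,46,z),max_speed=60,guard=10)); st("in")
open_gripper(); movel(J(x-.7,46,100))
turn(-36,95,0.866,1.911)
movep(J(-20,40,190),down(XA)); st()
c=shot("wrist","w4");W=cloud(c)
Z=W[...,2];v,u=np.indices(Z.shape)
for n,lo,hi in [("high",40,62)]: print(n,[(b,toJ(b[1:3]).round(1)) for b in blobs(W,(Z>lo)&(Z<hi)&(v<330),60)][:6])
E
```

```text
g t18.0 jig [ -8.1 -94.5] z28.6 gap14.2 F [-2.1  0.3  5.4] q7 0.78
False
back t19.1 jig [  -8.1 -137.3] z28.6 gap13.8 F [ 0.7 -1.8  5.3] q7 0.82
True
down t21.8 jig [-9.3 -3. ] z28.4 gap13.9 F [1.  0.6 6.7] q7 0.67
True
fence t22.4 jig [-7.  -3.1] z28.4 gap14.1 F [-1.1 -3.   5.5] q7 0.67
False
in t23.6 jig [-7.7 45.6] z28.9 gap13.9 F [ 0.1  0.5 -2.1] q7 0.61
knob t26.0 jig [-35.8  94.6] z28.3 gap85.7 F [ 0.2 -0.8 -0.2] q7 0.46
clamped t26.7 jig [-35.8  95. ] z28.3 gap10.9 F [-0.8 -0.2  7.3] q7 0.46
turned t28.8 jig [-36.1  94.9] z28.3 gap10.5 F [-2.3 -2.1  7.9] q7 1.16
moment [-0.26764836  0.42895569  0.19654281]
value 1.911691410908681
 t30.8 jig [-20.5  40.8] z188.5 gap85.5 F [-0.5  0.6 -0.5] q7 0.53
high [((1495, 570.5, 367.6, 43.4, 42.7, 44.9, 60.5), array([147.9, 103.1])), ((551, 671.1, 345.2, 83.9, 9.8, 51.6, 50.7), array([191.9,   9.9])), ((423, 463.7, 216.0, 29.7, 12.2, 14.4, 48.2), array([-37.3,  94.6])), ((332, 575.0, 131.9, 29.7, 12.9, 175.4, 47.9), array([-35.5, -44.9])), ((314, 520.6, 208.1, 15.8, 14.7, 142.5, 57.2), array([-8.7, 44.8]))]
```

View pics/w4.png

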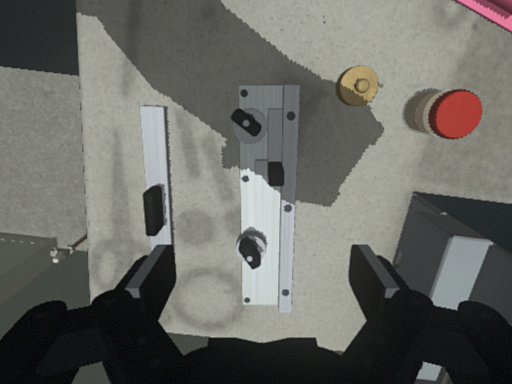

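Both stops are set, with the knobs reading 1.58 and 1.91. The gauge tip is past the left axis. Slide it back, then place the straightedge.

```bash
python3 - <<'E'
from h import *
movep(J(-7.8,45.5,100),down(XA)); movel(J(-7.8,45.5,28.5),max_speed=150); clamp(); st("g")
print(movel(J(-7.8,-7,28.6),max_speed=60,guard=12)); wait(0.3); st("back")
open_gripper(); movel(J(-7.8,-7,100))
m=(477.5,76.6); a=np.radians(50.3)
movep((*m,100),down(a)); movel((*m,22),max_speed=120); clamp(); st("se")
movel((*m,60)); movel(J(-76,45,60),down(XA)); 
print(movel(J(-76,45,15),max_speed=40,guard=6)); s=st("down"); z=s["eef_pos"][2]+0.3
movel(J(-76,45,z),max_speed=20)
print(movel(J(-58,45,z),max_speed=15,guard=8)); s=st("touch")
shot("wrist","w5")
E
```

```text
g t32.6 jig [-7.7 45.5] z28.7 gap14.1 F [-1.1 -0.4  4.9] q7 0.55
False
back t33.9 jig [-7.8 -7.6] z28.8 gap14.0 F [ 0.8 -0.5  4.5] q7 0.62
se t37.3 jig [-139.    -1.8] z22.2 gap10.6 F [-0.9  0.2  5.4] q7 0.73
True
down t39.2 jig [-76.5  45.2] z22.0 gap10.3 F [-1.6 -1.6  7.4] q7 0.62
True
touch t40.3 jig [-64.3  45.1] z22.0 gap10.8 F [-1.  -1.3  6.5] q7 0.61
```

View pics/w5.png

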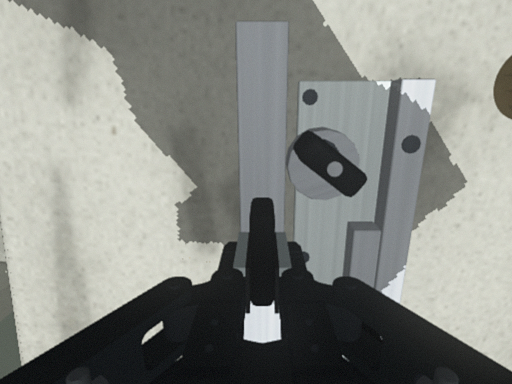

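Straightedge beside the left disc at (285,170), apparently touching; x = -64.3 matches the expected -64.5. I'll press a bit more to square it, release and measure from above.

```bash
python3 - <<'E'
from h import *
print(movel(J(-60,45,22.2),max_speed=10,guard=12)); s=st("press"); wait(0.3)
open_gripper(); p=s["eef_pos"]; movel((p[0],p[1],100)); movep(J(-40,0,250),down(XA)); st()
c=shot("wrist","w6");W=cloud(c);t=shot("top","t6")
Z=W[...,2];v,u=np.indices(Z.shape)
Q=np.stack([(W[...,0]-O[0])*JX[0]+(W[...,1]-O[1])*JX[1],(W[...,0]-O[0])*JY[0]+(W[...,1]-O[1])*JY[1]],-1)
box=lambda x0,x1,y0,y1:(Q[...,0]>x0)&(Q[...,0]<x1)&(Q[...,1]>y0)&(Q[...,1]<y1)
f=lambda m:[(b,toJ(b[1:3]).round(1)) for b in blobs(W,m,60)][:6]
print("se",f(box(-100,-53,-120,200)&(Z>5)&(Z<12.5)))
print("seg",f(box(-100,-53,-120,200)&(Z>28)&(Z<45)))
print("knobs",f(box(-70,-15,-120,200)&(Z>44)&(Z<55)))
print("fence",f(box(-5,25,-180,200)&(Z>13)&(Z<22)))
print("disc",f(box(-52,-16,-90,150)&(Z>14)&(Z<25)))
E
```

```text
True
press t40.7 jig [-64.3  45.2] z22.0 gap10.7 F [-0.4 -1.5  8.2] q7 0.61
 t43.0 jig [-40.2   0.2] z249.2 gap85.4 F [ 0.7  0.4 -1.3] q7 0.61
se [((3143, 484.8, 163.5, 219.1, 25.1, 142.2, 8.5), array([-65.9,  45.7]))]
seg [((460, 485.1, 163.4, 49.0, 11.9, 141.3, 37.1), array([-65.8,  45.4]))]
knobs [((318, 463.7, 215.9, 29.6, 11.9, 14.3, 48.2), array([-37.4,  94.5])), ((223, 575.0, 132.1, 29.5, 12.0, 174.2, 48.1), array([-35.4, -44.8]))]
fence [((2744, 568.9, 187.9, 269.5, 19.8, 142.2, 16.5), array([ 5. , -5.8]))]
disc [((464, 470.6, 214.2, 35.1, 32.6, 87.4, 18.5), array([-34.5,  88. ])), ((138, 581.7, 140.3, 31.6, 10.8, 171.7, 18.6), array([-24.8, -45. ])), ((131, 576.9, 116.8, 32.0, 11.3, 166.6, 18.5), array([-46.3, -55.7]))]
```

View pics/w6.png

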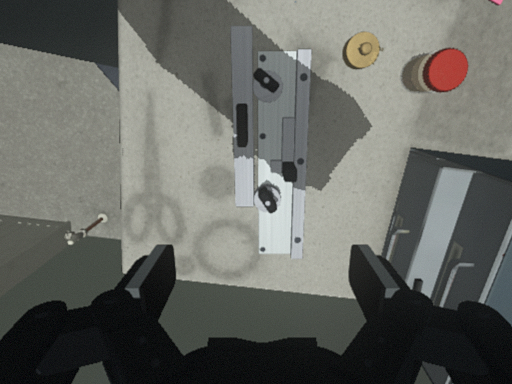

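```bash
python3 - <<'E'
from h import *
movep(J(-7.8,-7.5,110),down(XA)); movel(J(-7.8,-7.5,28.5),max_speed=150); clamp(); st("g")
movel(J(-7.8,-7.5,120)); movel(J(46,5,120)); print(movel(J(46,5,18),max_speed=60,guard=6)); s=st("gauge down")
p=s["eef_pos"]; open_gripper(); movel((p[0],p[1],120))
c=load("t6");W=cloud(c);hsv=cv2.cvtColor(c["image"],cv2.COLOR_BGR2HSV);Z=W[...,2]
hot=(W[...,0]>230)&(W[...,0]<450)&(W[...,1]>180)&(W[...,1]<380)
print(blobs(W,hot&(Z>14)&(Z<60)),blobs(W,hot&(Z>2.)&(Z<60)))
movep((360,260,260),down(XA)); st()
shot("wrist","w7")
E
```

```text
g t45.1 jig [-7.7 -7.5] z28.8 gap14.0 F [-0.5 -0.3  5.6] q7 0.64
True
gauge down t47.8 jig [45.9  5. ] z24.8 gap13.9 F [ 0.1 -0.5  8.2] q7 0.58
[(270, 325.8, 330.5, 63.9, 32.0, 130.1, 33.9)] [(537, 326.3, 327.2, 98.2, 57.0, 123.7, 21.2), (283, 422.1, 213.9, 68.1, 55.6, 91.8, 9.2), (144, 256.1, 260.5, 47.5, 29.7, 82.9, 11.6)]
 t50.3 jig [-65.6 202.9] z259.5 gap85.5 F [0.3 0.2 0.2] q7 0.21
```

View pics/w7.png

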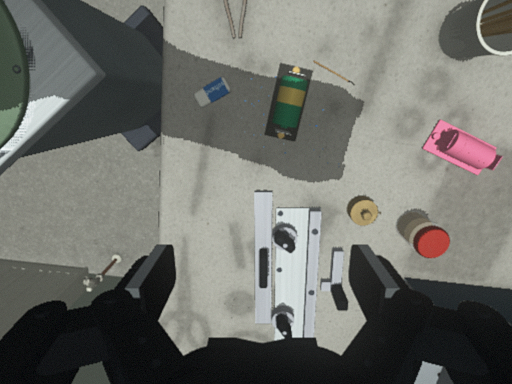

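The gauge stands behind the fence at (338,280). The holder, at (289,102), has been knocked to about (326,329). I'll measure it here.

```bash
python3 - <<'E'
from h import *
c=load("w7");W=cloud(c);Z=W[...,2];v,u=np.indices(Z.shape);roi=(u>255)&(u<322)&(v>55)&(v<150)
for lo in (1.5,5,15,22,28): print(lo,blobs(W,roi&(Z>lo)&(Z<60))[:2])
for p in [(326,330,60),(326,330,10),(*J(-122,20,60)[:2],10)]:
  for a in (XA+.0,YA,YA-np.pi,np.radians(39),np.radians(39-180)):
    q=inverse_kinematics(p,down(a)); print(np.round(p),round(a,2),None if q is None else np.round(q,2))
E
```

```text
1.5 [(2293, 325.5, 327.1, 89.6, 42.0, 129.7, 27.3)]
5 [(1289, 325.0, 327.5, 58.8, 31.6, 129.6, 32.4), (96, 300.4, 356.9, 19.6, 10.4, 39.8, 11.0)]
15 [(1289, 325.0, 327.5, 58.8, 31.6, 129.6, 32.4), (44, 303.3, 353.4, 19.6, 1.2, 40.1, 30.5)]
22 [(1262, 325.0, 327.5, 58.7, 31.1, 129.4, 32.5), (34, 303.1, 353.2, 18.8, 1.2, 40.1, 32.1)]
28 [(1062, 324.0, 328.6, 56.1, 27.2, 130.4, 33.2)]
[326 330  60] 0.91 [-1.    0.57  0.1   2.15 -0.13  0.43  0.12]
[326 330  60] 2.48 [-0.85  0.56 -0.09  2.14  0.11  0.45  1.45]
[326 330  60] -0.66 [-1.15  0.59  0.3   2.15 -0.39  0.45 -1.2 ]
[326 330  60] 0.68 [-1.01  0.57  0.12  2.15 -0.15  0.43 -0.09]
[326 330  60] -2.46 [-0.04  0.96 -1.28  2.1   1.12  1.05  1.89]
[326 330  10] 0.91 [-0.98  0.67  0.08  2.16 -0.15  0.32  0.14]
[326 330  10] 2.48 [-0.87  0.66 -0.07  2.15  0.13  0.33  1.44]
[326 330  10] -0.66 [-1.09  0.69  0.23  2.16 -0.46  0.34 -1.14]
[326 330  10] 0.68 [-0.98  0.67  0.09  2.16 -0.17  0.32 -0.08]
[326 330  10] -2.46 [-0.71  0.67 -0.27  2.14  0.47  0.38  2.46]
[471. 103.  10.] 0.91 [-0.44  0.69  0.13  2.11 -0.25  0.35  0.81]
[471. 103.  10.] 2.48 [-0.3   0.68 -0.05  2.11  0.1   0.36  2.05]
[471. 103.  10.] -0.66 [-0.52  0.7   0.25  2.12 -0.46  0.37 -0.56]
[471. 103.  10.] 0.68 [-0.45  0.69  0.14  2.11 -0.27  0.35  0.6 ]
[471. 103.  10.] -2.46 [-0.89  0.89  0.79  2.14 -1.16  0.64 -1.71]
```

```bash
python3 - <<'E'
from h import *
m=(326.4,328.2); a=np.radians(39.7)
movep((*m,90),down(a)); movel((*m,7),max_speed=100); st("h"); clamp(); st("clamped")
movel((*m,60),max_speed=100); st("lift")
b=YA-np.pi
movep(J(-130,30,60),down(b)); print(movel(J(-130,30,0),max_speed=30,guard=5)); s=st("down"); z=s["eef_pos"][2]+0.3
movel(J(-130,30,z),max_speed=20)
print(movel(J(-115,30,z),max_speed=12,guard=5)); s=st("touch"); p=s["eef_pos"]
wait(0.2); open_gripper(); movel((p[0],p[1],90)); movep(J(-90,0,270),down(XA)); st()
c=shot("wrist","w8");W=cloud(c);Z=W[...,2]; shot("top","t8")
Q=np.stack([(W[...,0]-O[0])*JX[0]+(W[...,1]-O[1])*JX[1],(W[...,0]-O[0])*JY[0]+(W[...,1]-O[1])*JY[1]],-1)
box=lambda x0,x1,y0,y1:(Q[...,0]>x0)&(Q[...,0]<x1)&(Q[...,1]>y0)&(Q[...,1]<y1)
f=lambda m:[(b,toJ(b[1:3]).round(1)) for b in blobs(W,m,60)][:6]
print("se",f(box(-78.5,-53,-120,200)&(Z>5)&(Z<12.5)))
print("holder",f(box(-190,-79.5,-40,100)&(Z>0.8)&(Z<45)))
print("knobs",f(box(-70,-15,-120,200)&(Z>44)&(Z<55)))
print("gauge",f(box(25,80,-100,120)&(Z>44)&(Z<60)))
E
```

```text
h t52.1 jig [-32.5 271.8] z7.5 gap85.1 F [-0.4 -0.   0.7] q7 -0.07
clamped t52.7 jig [-32.7 271.9] z7.4 gap30.0 F [-1.4 -1.3 13.7] q7 -0.07
lift t53.4 jig [-33.  271.9] z59.7 gap29.5 F [ 0.2 -0.2 -1. ] q7 -0.08
True
down t56.0 jig [-130.   30.] z7.4 gap29.7 F [-1.5 -1.1 14.2] q7 -0.45
True
touch t57.0 jig [-121.9   30.2] z7.5 gap29.3 F [-0.4  0.5  4.2] q7 -0.46
 t59.6 jig [-90.3   0.3] z268.9 gap85.8 F [ 0.3 -0.1 -1.1] q7 0.66
se [((2867, 485.4, 163.3, 220.3, 25.3, 142.1, 8.5), array([-65.7,  45.1]))]
holder [((2013, 460.7, 108.2, 87.8, 41.2, 52.3, 27.2), array([-124.3,   30.9]))]
knobs [((284, 463.7, 215.9, 29.4, 12.2, 15.1, 48.1), array([-37.4,  94.5])), ((208, 574.9, 131.9, 29.0, 12.0, 174.5, 48.3), array([-35.6, -44.8]))]
gauge [((201, 585.2, 224.7, 16.4, 15.4, 140.9, 53.0), array([44. ,  3.9]))]
```

View pics/w8.png

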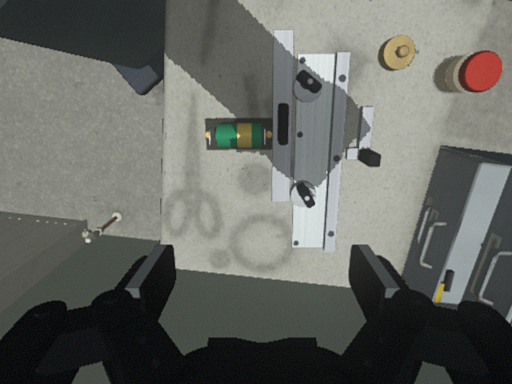

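View pics/t8.png

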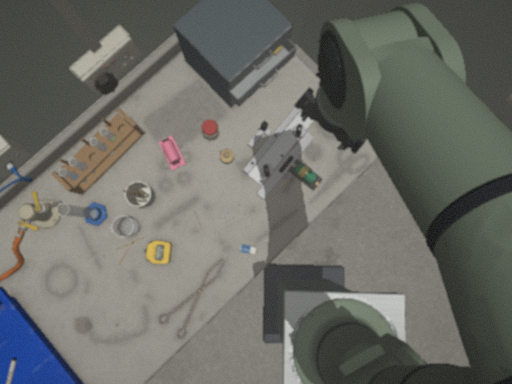

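The holder lies square and flush against the straightedge, about 57.7 mm from its middle line. Both stops have kept their settings and the gauge stands behind the fence. No other holders are visible.

```bash
python3 -c "
from workcell import *
print(finish_job())"
```

```text
the job is handed in; nothing more can be done
None
```

I handed the job in at about 60 s on the robot's clock: both stops set with the gauge (knobs read 1.57 and 1.92 rad), straightedge flush along both, gauge standing behind the fence, and the one holder I could find lined up flush and square; the hand-in returned no verdict.

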